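# Slide the soap tray into its well and load the jar

### The job

Slide the wooden soap tray along the stone ledge, pushing gently and never lifting it off, until it drops fully down into the shallow well in the ledge and lies flat. Then pick up the small ceramic jar from the other end of the ledge, set it down gently, upright, in either bay of the tray, and let go. Do not ram the tray against the end of the well, and leave everything else on the counter where it is.

Things in the scene. Friction and masses are not known exactly. Their poses are not given: they have to be found in the camera images.
- ledge: A raised ledge fixed to the counter: a trough 660 mm long (its y axis), 144 mm wide (its x axis), between two lips 14 mm wide, inner faces at x = +-58 mm, tops at z = 32 mm. Origin: centre of its underside, on the counter; z up. Between the lips runs a marble surface at z = 18 mm, broken near mid-length by the well. The tray must not be pressed or rammed against the ledge with over 25 N
- well_about (a point): The middle of the ledge at the height of the marble (z = 18 mm of the ledge): only roughly where the well is. The well is a gap in the marble over its whole width, 6 mm deep, dark-floored, 146 mm long along the ledge, with square ends. Its true centre lies up to 35 mm to either side of this point along the ledge's y, differently every time and NOT measured: feel for it (or see it)
- tray: A wooden tray, 110 mm (its x) by 140 mm (its y), 0.17 to 0.28 kg, lying in the trough at its left or right end, axes along the ledge's, 3 mm play to each lip. Floor 6 mm thick, rim 4 mm wide, 14 mm high. A fin across its middle parts it into two bays, each 62 mm (y) by 102 mm (x), centred at y = +-35 mm. Origin: centre of its underside (z = 18 mm of the ledge on the marble, 12 mm home in the well)
- fin_top (a point): Middle of the top edge of the tray's upright fin, 46 mm above the tray's underside. The fin is 60 mm long (tray x), 8 mm thick (tray y). Pushed by the fin the tray slides with 1 to 3 N; over the well its leading edge dips first, then it drops 6 mm in all, with 3 mm play to each end of the well; pushed on, it meets the well's end and the force climbs steeply (some 5 N per mm): creep
- jar: A closed ceramic jar: a cylinder of diameter 48 mm, 64 mm high with its lid (the lid, the top 13 mm, has diameter 45 mm), 0.14 to 0.24 kg, standing on the marble at the end of the ledge where the tray is not. Origin: centre of its underside
- soap: a bar of soap, 55 x 85 x 24 mm, lying on the near side of the ledge. Bystander. Origin: centre of its underside
- tin: a low round metal tin, diameter 68 mm, 45 mm high, on the near side of the ledge (not the jar: it is wider, lower and metal). Bystander. Origin: centre of its underside
- mug: a ceramic mug, diameter 72 mm, 85 mm high, on the far side of the ledge. Bystander. Origin: centre of its underside
- lotion: a white bottle, diameter 56 mm, 170 mm high, on the far side of the ledge. Bystander. Origin: centre of its underside
- brush: a wooden brush 170 mm long, lying on the far side of the ledge. Bystander. Origin: underside
There are look-alikes about, which are no part of the job. Of the things shaped like the tray, the wooden one is meant.

How it is judged:
By the outcome, as a careful person would: the job done as asked, in the order asked, and still so for the second after the job is handed in, with the robot touching nothing.
It also fails if it takes over 72 s, if anything falls off the work surface, if the arm or the gripper's body presses on something with over 40 N, if the wrist force passes 120 N, or if a joint passes its speed limit or range.

### The arm

A 6-joint arm with a two-finger parallel gripper is mounted at the origin on the work surface. World frame = base frame: x ahead of the robot, y to its left, z up, the work surface at z = 0. Lengths are in mm, angles in rad, forces in N, time in s.
With the tool pointing down it reaches from about 425 to 1125 mm from the base axis. Payload 14.9 kg.
Tool frame: the origin (TCP) lies at the very end of the fingers, on their centre line; the grasp point (between the pads) lies 19 mm behind it (robot.grip_point_offset is the distance from the TCP to the grasp point, in mm); z points along the fingers, y is the line along which they close (so a half turn about z gives the same grasp; the last joint's range is limited). The gripper opens to 91 mm and grips with 3 to 60 N. Pads are 32 mm wide; open, the fingers measure 118 mm over their backs; the gripper's body (76 mm by 178 mm) begins 60 mm behind the grasp point.
Start: joints at [-1.266, 0.379, 1.734, -0, 1.028, -0.033], TCP at [231.985, -660.455, 213.932] pointing down, gripper open.
Joint ranges: [-2.77, 2.77], [-0.74, 2.19], [0, 2.66], [-1.06, 4.2], [0.31, 2.87], [-3.08, 3.08]. Speed limits (rad/s): [1.89, 1.89, 2.39, 3.14, 3.14, 3.14].

### API

Orientations are given as a unit quaternion [w, x, y, z].
In Python, from rig import robot gives the robot as it stands. The module is installed in compiled form; this text tells all that it offers.
- The arm moves only by the shell command python3 -m pendant 'ROWS' [OPENING] [FORCE]. ROWS is JSON, a list of rows, each a list of 2 entries, a list of its own where there are three numbers: the shift along the world's x, y, z in units of 30 mm (1.0 is 30 mm), then the turn, a rotation vector about the world's x, y, z in units of 5 degrees (1.0 is 5 degrees). A call has 1 to 12 rows; each row is the pose to reach, as a shift and turn from the pose commanded when the call began; what a row does not reach only later rows make up. A row lasts 1/12 s, in which the tool goes at most 41.7 mm and 7.16 degrees, less where a joint would pass 70% of its speed; a pose out of reach is approached as far as the arm can. A call with a gripper value outside its range is refused whole. OPENING is the closure, from 0 (fully open) to 1 (shut), set as the call begins (- or left out, the last holds). The fingers move at their own pace and stop on an object; FORCE is the grip in N (left out, the last holds). Time passes only in rows, so rows that repeat a pose let the fingers close. It gives the time, the measured TCP pose, the force, the opening and the grip force at its end, in the units of the state.
- robot.observe(): the state, without advancing time (a new reading comes with each control period).
- robot.capture(name): name is "side" or "top"; returns the picture (480x640x3 uint8, red, green, blue); there is no depth.
- robot.camera_model(name): a dict with "fx", "fy", "cx", "cy" (pixels), "eye" and "rotation" of the camera in the world. Camera axes: x right, y down, z forward; pixel columns grow to the right and rows downward; lengths in mm; the calibration is good to about 2 mm. A picture is of the moment at which its call begins. camera_model takes no time and is no camera call.
- robot.close_job(): hands the job in; it is judged then, once.
The state is a dict: "t": time; "joint_positions": joint angles; "joint_velocities": joint speeds; "joint_efforts": joint torques, N m; "position": TCP position; "tcp_rot": TCP orientation; "ft_force": force on the tool from outside, world axes, zero at the start; "moment": the same for the moment, N m; "finger_gap": opening from 0.0 (shut) to 1.0 (fully open); "finger_force": force on a finger pad.
Only numpy, scipy, OpenCV 4.12 (cv2) and the standard library are available. Lean on these libraries where they do the work, as an engineer would, in place of code of your own. Each camera call takes 0.05 s, during which the arm holds its last target. There are 200 camera calls.

## Working session

There is one attempt and no reset: what is moved stays moved. The work goes in short steps, Python scripts to look and compute and a shell command to move; the robot and the scene stay as the last step left them, time stands still between calls to the robot, and variables do not carry over. Pictures are saved under pics/ and viewed, at most 12 in all, crops included, and the job is handed in when it is done.

```bash
mkdir -p pics; cat > h.py <<'E'
import numpy as np, cv2
from rig import robot
def snap(n,f):
    im=robot.capture(n); cv2.imwrite(f,cv2.cvtColor(im,cv2.COLOR_RGB2BGR)); return im
def ray(n,u,v):
    c=robot.camera_model(n); R=np.array(c["rotation"]); d=np.array([(u-c["cx"])/c["fx"],(v-c["cy"])/c["fy"],1.])
    return np.array(c["eye"]),R@d
def onz(n,u,v,z):
    e,d=ray(n,u,v); return e+d*(z-e[2])/d[2]
def px(n,p):
    c=robot.camera_model(n); q=np.array(c["rotation"]).T@(np.array(p,float)-np.array(c["eye"]))
    return c["fx"]*q[0]/q[2]+c["cx"],c["fy"]*q[1]/q[2]+c["cy"]
E
python3 - <<'E'
from h import *
a=snap("top","pics/t0.png");b=snap("side","pics/s0.png")
for n in("top","side"):
    c=robot.camera_model(n);print(n,c)
    for p in ([500,0,0],[800,0,0],[500,300,0],[500,-300,0]):print(p,px(n,p))
print(robot.observe())
E
```

```text
top {'fx': 537.4327382460896, 'fy': 537.4327382460896, 'cx': 322.85249624673475, 'cy': 243.9362903529922, 'eye': array([ 389.7551309 ,  -32.34455124, 1326.19809182]), 'rotation': array([ 0.02195371, -0.69640596,  0.71717793, -0.0138774 ])}Traceback (most recent call last):
  File "<stdin>", line 5, in <module>
  File "h.py", line 11, in px
    c=robot.camera_model(n); q=np.array(c["rotation"]).T@(np.array(p,float)-np.array(c["eye"]))
                               ~~~~~~~~~~~~~~~~~~~~~~~~~^^~~~~~~~~~~~~~~~~~~~~~~~~~~~~~~~~~~~~~
ValueError: matmul: Input operand 1 has a mismatch in its core dimension 0, with gufunc signature (n?,k),(k,m?)->(n?,m?) (size 3 is different from 4)
```

View pics/t0.png

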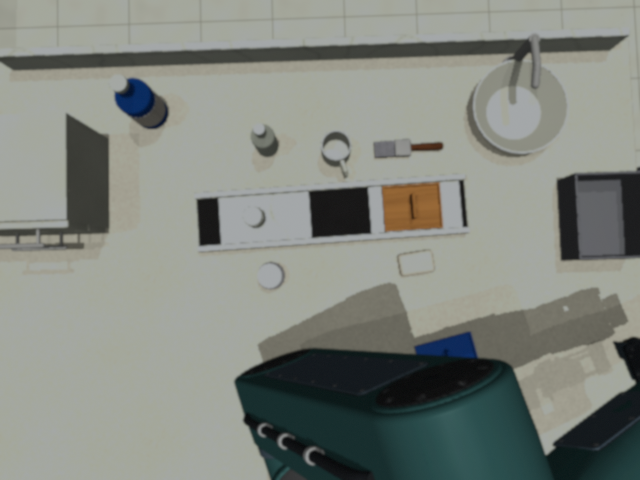

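View pics/s0.png

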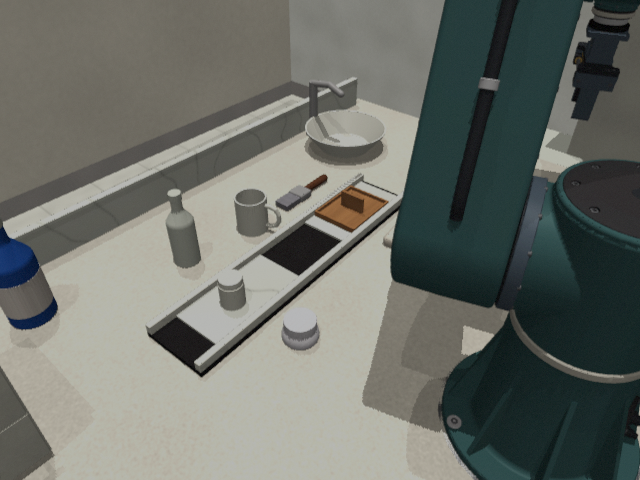

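The top view shows the wooden tray at (412,206) on the right end of the ledge with its fin at (412,206), and the dark well at (340,212). The jar is at (255,216). The dark strips at (208,220) and (463,203) are the ledge's bare ends. The tin is at (271,275) and the soap at (416,263). Only two things are tray-shaped: the wooden one at (412,206), which fits the description, and a blue one at (445,345), which is a look-alike.

```bash
sed -i 's/^def snap/from scipy.spatial.transform import Rotation as Ro\ndef RM(c): return Ro.from_quat(np.roll(c["rotation"],-1)).as_matrix()\ndef snap/; s/np.array(c\["rotation"\])/RM(c)/' h.py
python3 - <<'E'
from h import *
a=cv2.cvtColor(cv2.imread("pics/t0.png"),cv2.COLOR_BGR2RGB)
for n in("top","side"):
    print(n,px(n,[700,0,0]),robot.camera_model(n)["eye"])
hsv=cv2.cvtColor(a,cv2.COLOR_RGB2HSV)
m=((hsv[...,0]<20)&(hsv[...,1]>130)&(hsv[...,2]>90)).astype(np.uint8); m[:170]=0;m[250:]=0
c=max(cv2.findContours(m,0,2)[0],key=cv2.contourArea); r=cv2.minAreaRect(c);print("tray px",r)
for p in cv2.boxPoints(r):print(" ",onz("top",*p,32).round(1))
print("tray c",onz("top",*r[0],32))
g=a.max(2); w=(g<40).astype(np.uint8); w[:170]=0;w[260:]=0
for c in cv2.findContours(w,0,2)[0]:
    if cv2.contourArea(c)>100 and c[:,0,0].min()>150 and c[:,0,0].max()<480:
        r=cv2.minAreaRect(c); print("dark",r,onz("top",*r[0],15).round(1),[onz("top",*p,15).round(0)[:2].tolist() for p in cv2.boxPoints(r)])
# tray fin dark top
f=(g<110).astype(np.uint8); 
for c in cv2.findContours(f[190:225,395:432].copy(),0,2)[0]: r=cv2.minAreaRect(c);print("fin",r)
# row profile along ledge for well edges
print([int(x) for x in g[205,290:395]])
big=cv2.resize(a[165:260,185:480],None,fx=2.7,fy=2.7,interpolation=cv2.INTER_CUBIC);cv2.imwrite("pics/c0.png",big[...,::-1])
E
```

```text
top (np.float64(312.741156938746), np.float64(146.99386370290097)) [ 389.7551309   -32.34455124 1326.19809182]
side (np.float64(229.32690387767713), np.float64(236.47210290426176)) [-34.81745665 549.45883183 702.43012456]
tray px ((411.8236999511719, 206.44322204589844), (43.5173225402832, 55.798492431640625), 86.05481719970703)
  [ 590.1 -166.9   32. ]
  [ 595.3 -301.6   32. ]
  [ 489.8 -304.6   32. ]
  [ 484.6 -170.5   32. ]
tray c [ 539.85621658 -235.93776312   32.        ]
dark ((208.3000030517578, 221.09999084472656), (43.924076080322266, 18.086381912231445), 86.633544921875) [520.9 261.1  15. ] [[575.0, 286.0], [576.0, 241.0], [468.0, 237.0], [466.0, 281.0]]
dark ((339.4517822265625, 211.8248748779297), (43.88818359375, 56.07142639160156), 85.91438293457031) [534.  -61.3  15. ] [[585.0, 10.0], [591.0, -128.0], [483.0, -132.0], [477.0, 5.0]]
fin ((16.141096115112305, 16.590412139892578), (25.07200813293457, 3.5069403648376465), 83.9909896850586)
[169, 169, 168, 169, 169, 169, 169, 169, 169, 169, 169, 169, 169, 169, 169, 169, 168, 167, 157, 126, 77, 36, 26, 23, 26, 26, 25, 24, 24, 23, 24, 24, 23, 24, 23, 24, 23, 23, 23, 24, 25, 24, 24, 24, 26, 26, 25, 26, 23, 25, 25, 27, 24, 25, 24, 26, 24, 25, 26, 25, 24, 25, 25, 27, 25, 24, 23, 24, 25, 26, 22, 24, 25, 24, 26, 26, 25, 38, 82, 128, 156, 166, 169, 169, 169, 169, 169, 169, 169, 169, 168, 159, 143, 134, 136, 138, 141, 142, 142, 142, 142, 143, 143, 143, 143]
```

View pics/c0.png

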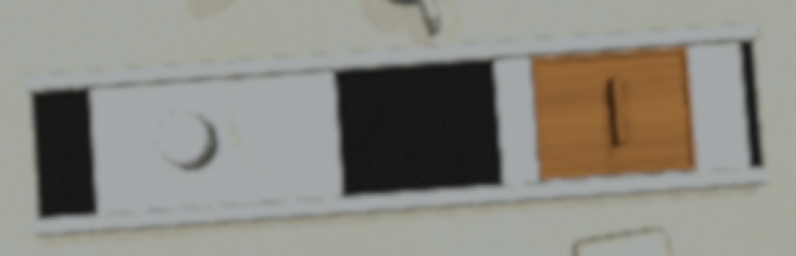

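The crop confirms the wooden tray with its fin, the well just to the left of it, and the jar at about (255,217). The ledge is turned about +2.2°. The tray has to travel about 175 mm along +y.

```bash
python3 - <<'E'
from h import *
s=robot.observe();print({k:np.round(s[k],3).tolist() for k in s})
print(Ro.from_quat(np.roll(s["tcp_rot"],-1)).as_matrix().round(3))
# fin top: px = crop offset+r centre ; z=64
print("fin",onz("top",411.1,206.6,64).round(1))
e=onz("top",208.3,221.1,15);print("jar approx top z82",onz("top",254.5,216.5,82).round(1))
for n in [(120,52),(263,140),(336,150),(270,275),(416,263),(445,345)]:print(n,onz("top",*n,40).round(0))
E
```

```text
{'t': 0.1, 'joint_positions': [-1.266, 0.379, 1.735, 0.0, 1.028, -0.033], 'joint_velocities': [0.001, -0.0, -0.002, 0.001, -0.001, 0.001], 'joint_efforts': [-0.002, -76.505, -43.53, 0.065, 0.04, -0.0], 'position': [231.872, -660.119, 213.39], 'tcp_rot': [-0.0, 0.986, 0.168, -0.0], 'ft_force': [-0.646, 0.102, 0.689], 'moment': [0.043, 0.015, -0.003], 'finger_force': 0.0, 'finger_gap': 1.001}
[[ 0.943  0.331 -0.   ]
 [ 0.331 -0.943  0.001]
 [ 0.    -0.001 -1.   ]]
fin [ 535.8 -229.2   64. ]
jar approx top z82 [521.7 138.1  82. ]
(120, 52) [941. 465.  40.]
(263, 140) [712. 119.  40.]
(336, 150) [682. -57.  40.]
(270, 275) [385. 110.  40.]
(416, 263) [ 403. -240.   40.]
(445, 345) [ 207. -301.   40.]
```

```bash
T='[[10.3,13.0,-2.8],[0,0,-3.44]]'
python3 -m pendant '[[[10.3,13,-1],[0,0,-3.44]],[[10.3,13,-1],[0,0,-3.44]],[[10.3,13,-1],[0,0,-3.44]],[[10.3,13,-1],[0,0,-3.44]],[[10.3,13,-1],[0,0,-3.44]],[[10.3,13,-1],[0,0,-3.44]],[[10.3,13,-1],[0,0,-3.44]],[[10.3,13,-1],[0,0,-3.44]],[[10.3,13,-2],[0,0,-3.44]],[[10.3,13,-2.8],[0,0,-3.44]],[[10.3,13,-2.8],[0,0,-3.44]],[[10.3,13,-2.8],[0,0,-3.44]]]' 1 10
python3 -m pendant '[[[0,0,0],[0,0,0]],[[0,0,0],[0,0,0]],[[0,0,0],[0,0,0]],[[0,0,0],[0,0,0]]]'
python3 - <<'E'
from h import *
s=robot.observe();print(s["position"],s["finger_gap"],Ro.from_quat(np.roll(s["tcp_rot"],-1)).as_matrix()[:,1].round(3))
a=snap("top","pics/t1.png");b=snap("side","pics/s1.png")
cv2.imwrite("pics/m1.png",np.hstack([a[100:340,180:500],b[100:340,180:500]])[...,::-1])
E
```

```text
t: 1.1
position: [535.8, -276.3, 133.5]
tcp_rot: [0.0, 1.0, 0.019, 0.0]
ft_force: [0.6, -0.8, 0.1]
finger_gap: 0.153
finger_force: 0.0
t: 1.43
position: [534.7, -279.0, 134.7]
tcp_rot: [0.0, 1.0, 0.018, 0.0]
ft_force: [-0.3, -0.8, -0.6]
finger_gap: 0.001
finger_force: 0.0
[ 534.6567981  -278.98332824  134.65228382] 0.0009913731305475997 [ 0.037 -0.999  0.   ]
```

View pics/m1.png

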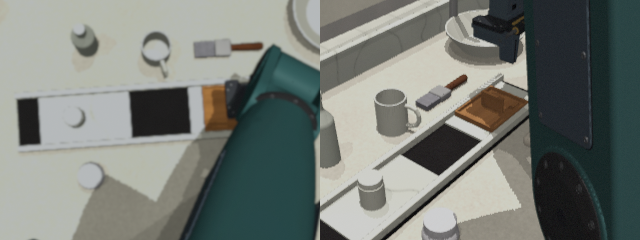

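The gripper is shut and sits above the tray's right bay. The side crop shows the fin at about (490,103), which is about (350,203) in the full picture, still clear. I'll check the fin's y in the side view before descending.

```bash
python3 - <<'E'
from h import *
b=cv2.imread("pics/s0.png")
for u,v in((342,190),(353,195),(364,200)):print(onz("side",u,v,64).round(1))
for p in([540,-236,64],[541,-240,64],[510,-236,64],[570,-236,64]):print(p,np.round(px("side",p),1))
cv2.imwrite("pics/c1.png",cv2.resize(b[170:240,300:410],None,fx=6,fy=6,interpolation=cv2.INTER_CUBIC))
E
```

```text
[ 568.9 -235.9   64. ]
[ 537.1 -236.    64. ]
[ 506.2 -236.2   64. ]
[540, -236, 64] [352.  194.5]
[541, -240, 64] [352.7 193.7]
[510, -236, 64] [362.6 199.4]
[570, -236, 64] [341.7 189.8]
```

View pics/c1.png

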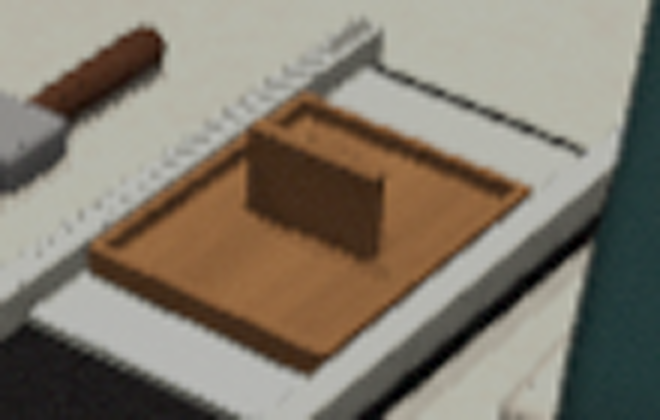

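The two views agree: the fin is at (540,-236), with its top edge running from about (342,190) to (363,200). Descending into the bay behind it.

```bash
python3 -m pendant '[[[0.2,0.25,-0.5],[0,0,0]],[[0.2,0.25,-1],[0,0,0]],[[0.2,0.25,-1.6],[0,0,0]],[[0.2,0.25,-2.2],[0,0,0]],[[0.2,0.25,-2.6],[0,0,0]],[[0.2,0.25,-2.9],[0,0,0]],[[0.2,0.25,-3.1],[0,0,0]],[[0.2,0.25,-3.15],[0,0,0]],[[0.2,0.25,-3.15],[0,0,0]],[[0.2,0.25,-3.15],[0,0,0]]]'
python3 -m pendant '[[[0,0.1,0],[0,0,0]],[[0,0.2,0],[0,0,0]],[[-0.01,0.3,0],[0,0,0]],[[-0.01,0.4,0],[0,0,0]],[[-0.02,0.5,0],[0,0,0]],[[-0.02,0.55,0],[0,0,0]],[[-0.02,0.6,0],[0,0,0]],[[-0.03,0.65,0],[0,0,0]],[[-0.03,0.7,0],[0,0,0]]]'
```

```text
t: 2.37
position: [541.3, -270.8, 40.3]
tcp_rot: [0.0, 1.0, 0.019, 0.0]
ft_force: [-0.6, 0.8, -0.4]
finger_gap: 0.004
finger_force: 0.0
t: 3.12
position: [540.1, -249.6, 39.7]
tcp_rot: [0.0, 1.0, 0.019, 0.0]
ft_force: [1.1, -1.1, 0.1]
finger_gap: 0.009
finger_force: 0.8
```

```bash
python3 -m pendant '[[[0,0.1,0],[0,0,0]],[[-0.01,0.2,0],[0,0,0]],[[-0.01,0.32,0],[0,0,0]],[[-0.02,0.45,0],[0,0,0]],[[-0.02,0.6,0],[0,0,0]],[[-0.03,0.75,0],[0,0,0]],[[-0.03,0.9,0],[0,0,0]],[[-0.04,1.05,0],[0,0,0]],[[-0.05,1.2,0],[0,0,0]],[[-0.05,1.35,0],[0,0,0]],[[-0.06,1.5,0],[0,0,0]],[[-0.06,1.6,0],[0,0,0]]]'
python3 -m pendant '[[[0,0.12,0],[0,0,0]],[[-0.01,0.25,0],[0,0,0]],[[-0.01,0.4,0],[0,0,0]],[[-0.02,0.55,0],[0,0,0]],[[-0.03,0.7,0],[0,0,0]],[[-0.03,0.85,0],[0,0,0]],[[-0.04,1.0,0],[0,0,0]],[[-0.04,1.15,0],[0,0,0]],[[-0.05,1.3,0],[0,0,0]],[[-0.06,1.45,0],[0,0,0]],[[-0.06,1.55,0],[0,0,0]],[[-0.06,1.6,0],[0,0,0]]]'
```

```text
t: 4.12
position: [538.2, -201.0, 39.7]
tcp_rot: [-0.0, 1.0, 0.019, -0.0]
ft_force: [0.3, -1.4, 0.9]
finger_gap: 0.005
finger_force: 1.0
t: 5.12
position: [536.2, -153.0, 39.5]
tcp_rot: [-0.0, 1.0, 0.019, -0.0]
ft_force: [-0.1, -0.4, -1.0]
finger_gap: 0.005
finger_force: 0.4
```

```bash
python3 -m pendant '[[[0,0.1,0],[0,0,0]],[[-0.01,0.2,0],[0,0,0]],[[-0.01,0.3,0],[0,0,0]],[[-0.02,0.4,0],[0,0,0]],[[-0.02,0.5,0],[0,0,0]],[[-0.02,0.6,0],[0,0,0]],[[-0.03,0.7,0],[0,0,0]],[[-0.03,0.8,0],[0,0,0]],[[-0.03,0.9,0],[0,0,0]],[[-0.04,1.0,0],[0,0,0]],[[-0.04,1.1,0],[0,0,0]],[[-0.04,1.2,0],[0,0,0]]]'
python3 -m pendant '[[[0,0.1,0],[0,0,0]],[[-0.01,0.2,0],[0,0,0]],[[-0.01,0.3,0],[0,0,0]],[[-0.02,0.4,0],[0,0,0]],[[-0.02,0.5,0],[0,0,0]],[[-0.02,0.6,0],[0,0,0]],[[-0.03,0.65,0],[0,0,0]],[[-0.03,0.7,0],[0,0,0]]]'
python3 - <<'E'
from h import *
a=snap("top","pics/t2.png");b=snap("side","pics/s2.png")
cv2.imwrite("pics/m2.png",np.hstack([cv2.resize(x,None,fx=2.5,fy=2.5,interpolation=cv2.INTER_CUBIC) for x in (a[150:290,270:430],b[170:310,230:390])])[...,::-1])
E
```

```text
t: 6.12
position: [535.2, -117.3, 39.7]
tcp_rot: [-0.0, 1.0, 0.019, -0.0]
ft_force: [0.7, -1.4, -1.2]
finger_gap: 0.003
finger_force: 0.5
t: 6.78
position: [534.3, -96.3, 39.7]
tcp_rot: [-0.0, 1.0, 0.019, -0.0]
ft_force: [0.3, -1.3, -0.9]
finger_gap: 0.005
finger_force: 0.5
```

View pics/m2.png

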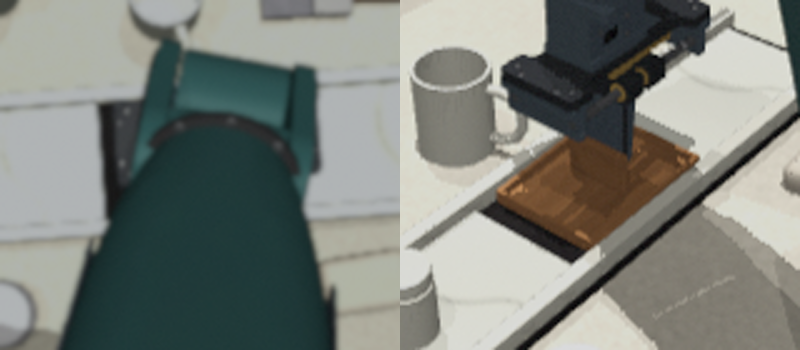

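The side crop shows the tray overhanging the well, with a dark gap of about 25 mm left at its leading edge. I'll creep from here.

```bash
python3 -m pendant '[[[0,0.05,0],[0,0,0]],[[0,0.1,0],[0,0,0]],[[0,0.15,0],[0,0,0]],[[-0.01,0.2,0],[0,0,0]],[[-0.01,0.25,0],[0,0,0]],[[-0.01,0.3,0],[0,0,0]],[[-0.01,0.35,0],[0,0,0]],[[-0.02,0.4,0],[0,0,0]]]'
python3 -m pendant '[[[0,0.03,0],[0,0,0]],[[0,0.06,0],[0,0,0]],[[0,0.08,0],[0,0,0]],[[0,0.1,0],[0,0,0]]]'
python3 - <<'E'
from h import *
b=snap("side","pics/s3.png")
x=b[200:290,250:380]
cv2.imwrite("pics/c3.png",cv2.resize(x,None,fx=6,fy=6,interpolation=cv2.INTER_CUBIC)[...,::-1])
E
```

```text
t: 7.55
position: [533.8, -84.4, 39.7]
tcp_rot: [-0.0, 1.0, 0.019, 0.0]
ft_force: [0.1, -0.8, 0.1]
finger_gap: 0.005
finger_force: 0.5
t: 7.88
position: [533.7, -81.5, 39.7]
tcp_rot: [0.0, 1.0, 0.019, -0.0]
ft_force: [0.7, -0.9, -1.7]
finger_gap: 0.002
finger_force: 0.5
```

View pics/c3.png

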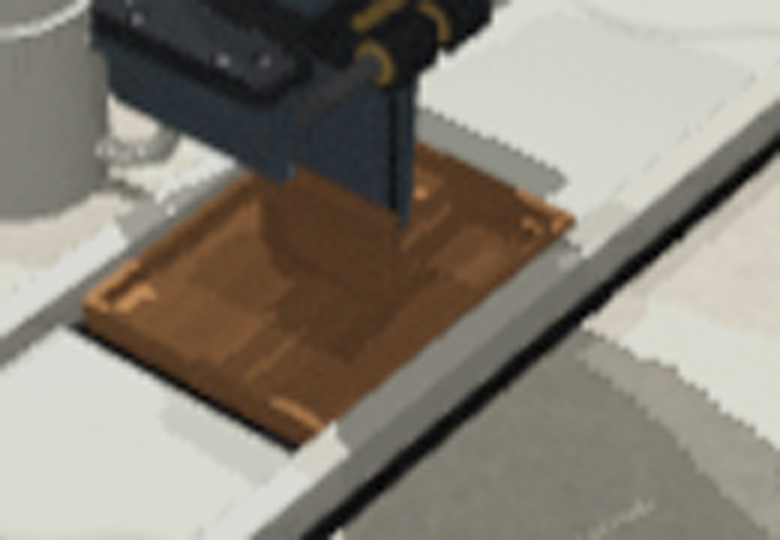

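There is still a dark gap at the leading edge, so the tray is not home. I'll keep creeping and read the force every millimetre or two.

```bash
for i in 1; do
python3 -m pendant '[[[0,0.02,0],[0,0,0]],[[0,0.03,0],[0,0,0]],[[0,0.05,0],[0,0,0]],[[0,0.05,0],[0,0,0]]]' | egrep 'posi|force'
python3 -m pendant '[[[0,0.02,0],[0,0,0]],[[0,0.03,0],[0,0,0]],[[0,0.03,0],[0,0,0]]]' | egrep 'posi|force'
python3 -m pendant '[[[0,0.02,0],[0,0,0]],[[0,0.03,0],[0,0,0]],[[0,0.03,0],[0,0,0]]]' | egrep 'posi|force'
done
python3 - <<'E'
from h import *
b=snap("side","pics/s4.png")
x=b[200:290,250:380]
cv2.imwrite("pics/c4.png",cv2.resize(x,None,fx=6,fy=6,interpolation=cv2.INTER_CUBIC)[...,::-1])
E
```

```text
position: [533.7, -80.0, 39.7]
ft_force: [0.2, -0.3, -0.9]
finger_force: 0.3
position: [533.8, -79.1, 39.7]
ft_force: [-0.2, -0.4, -0.9]
finger_force: 0.2
position: [533.7, -78.2, 39.7]
ft_force: [-0.1, -0.1, -0.1]
finger_force: 0.2
```

View pics/c4.png

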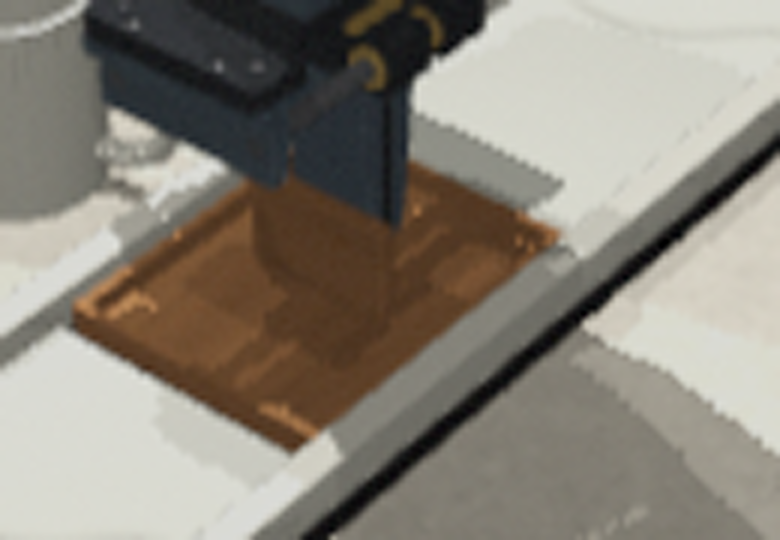

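The dark gap at the leading edge is gone, the rear corner (555,237) has come down, and the force fell to about 0. The tray looks home. I'll back off, rise, and look with the view clear while turning for the jar.

```bash
python3 -m pendant '[[[0,-0.15,0],[0,0,0]],[[0,-0.4,0],[0,0,0]],[[0,-0.45,0.3],[0,0,0]],[[0,-0.45,1],[0,0,0]],[[0,-0.45,2],[0,0,0]],[[0,-0.45,3],[0,0,0]],[[0,-0.45,4],[0,0,0]],[[0,-0.45,4],[0,0,0]]]' 
python3 -c "
from rig import robot;s=robot.observe();print(s['joint_positions'])"
python3 -m pendant '[[[-0.1,1.2,0],[0,0,1.4]],[[-0.2,2.4,0],[0,0,2.8]],[[-0.3,3.6,0],[0,0,4.2]],[[-0.4,4.8,0],[0,0,5.6]],[[-0.4,6,0],[0,0,7]],[[-0.4,7.2,0],[0,0,8.4]],[[-0.4,7.6,0],[0,0,9.8]],[[-0.4,7.6,0],[0,0,11.2]],[[-0.4,7.6,0],[0,0,12.6]],[[-0.4,7.6,0],[0,0,14]],[[-0.4,7.6,0],[0,0,15.4]],[[-0.4,7.6,0],[0,0,16.8]]]' 0.2
python3 - <<'E'
from h import *
s=robot.observe();print(s['joint_positions'],Ro.from_quat(np.roll(s["tcp_rot"],-1)).as_matrix()[:,1].round(3))
a=snap("top","pics/t5.png");b=snap("side","pics/s5.png")
cv2.imwrite("pics/m5.png",np.hstack([cv2.resize(x,None,fx=2.5,fy=2.5,interpolation=cv2.INTER_CUBIC) for x in (a[150:290,270:430],b[170:310,230:390])])[...,::-1])
E
```

```text
t: 9.48
position: [536.6, -92.7, 165.7]
tcp_rot: [0.001, 1.0, 0.019, 0.004]
ft_force: [1.6, 0.2, 1.7]
finger_gap: 0.006
finger_force: 0.0
[-2.13976786e-01  1.99934930e-01  2.07717348e+00  1.00754084e-04
  8.56745047e-01  1.31957636e+00]
t: 10.48
position: [521.8, 136.0, 159.9]
tcp_rot: [0.0, 0.728, 0.685, 0.0]
ft_force: [-0.6, 0.2, -0.7]
finger_gap: 0.793
finger_force: 0.0
[2.11711070e-01 2.03726241e-01 2.08587986e+00 7.17558119e-06
 8.51890179e-01 2.72939922e-01] [ 0.998 -0.061  0.   ]
```

View pics/m5.png

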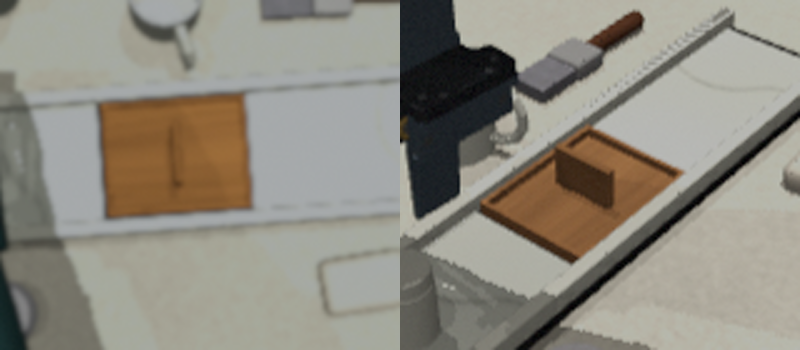

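The tray lies sunk in the well with no dark gap at either end: top crop spans (100..252, 95..217), and in the side crop the leading face is almost hidden. Next I'll refine the jar and tray positions.

```bash
python3 - <<'E'
from h import *
a=cv2.cvtColor(cv2.imread("pics/t5.png"),cv2.COLOR_BGR2HSV)
m=((a[...,0]<20)&(a[...,1]>110)&(a[...,2]>60)).astype(np.uint8); m[:170]=0;m[250:]=0
c=max(cv2.findContours(m,0,2)[0],key=cv2.contourArea); r=cv2.minAreaRect(c);print("tray",r,onz("top",*r[0],26).round(1))
s=cv2.cvtColor(cv2.imread("pics/s0.png"),cv2.COLOR_BGR2GRAY).astype(int)
for v in(284,292,298):print(v,s[v,208:256].tolist())
for k,z in((1,18),(2,60),(3,82)):print(z,np.round(px("side",[522,138,z]),1),np.round(px("top",[522,138,z]),1))
t=cv2.cvtColor(cv2.imread("pics/t0.png"),cv2.COLOR_BGR2GRAY).astype(int)
print(t[216,238:272].tolist()); print(t[200:232,254].tolist())
E
```

```text
tray ((339.7639465332031, 211.6954345703125), (45.09938430786133, 57.140132904052734), 85.91438293457031) [533.1 -61.8  26. ]
284 [171, 170, 147, 104, 91, 90, 91, 90, 90, 115, 93, 92, 95, 122, 159, 169, 173, 177, 180, 181, 182, 180, 179, 179, 174, 166, 155, 142, 111, 94, 94, 90, 85, 93, 137, 94, 145, 178, 181, 181, 182, 182, 182, 181, 182, 182, 182, 182]
292 [156, 171, 173, 180, 182, 182, 182, 182, 181, 182, 153, 97, 89, 89, 94, 95, 96, 95, 96, 107, 107, 104, 98, 96, 96, 97, 97, 96, 94, 91, 88, 91, 89, 88, 83, 81, 74, 145, 169, 172, 171, 170, 170, 168, 177, 177, 178, 178]
298 [182, 181, 181, 181, 182, 182, 181, 182, 182, 182, 182, 152, 97, 89, 93, 93, 95, 96, 95, 96, 98, 96, 98, 98, 99, 98, 93, 97, 93, 95, 93, 92, 89, 86, 85, 84, 76, 71, 167, 174, 174, 173, 173, 177, 181, 182, 182, 181]
18 [235.9 301.4] [258.2 219. ]
60 [233.7 285.2] [255.9 217.3]
82 [232.4 276.3] [254.6 216.4]
[166, 166, 167, 166, 165, 165, 166, 166, 167, 166, 166, 166, 167, 166, 166, 166, 166, 166, 166, 166, 166, 165, 158, 140, 118, 99, 100, 129, 153, 164, 166, 166, 165, 164]
[167, 166, 167, 166, 166, 165, 164, 164, 165, 166, 166, 166, 167, 166, 166, 166, 166, 166, 166, 166, 166, 166, 166, 162, 149, 128, 107, 114, 142, 160, 165, 166]
```

```bash
python3 - <<'E'
from h import *
from scipy.optimize import least_squares
# side axis columns at body rows (edges midpoints), top: base edge right col at row216, bottom row at col254
def res(p):
    x,y=p; r=[]
    for v,mid in((292,231.6),(298,232.4)):
        z=[px("side",[x,y,z]) for z in(18,69)]; t=(v-z[0][1])/(z[1][1]-z[0][1]); r.append(z[0][0]+t*(z[1][0]-z[0][0])-mid)
    c=np.array(px("top",[x,y,18])); R=24*537.4/1308
    for q in((265.3,216),(254,227.9)): r.append(np.hypot(*(np.array(q)-c))-R)
    return r
s=least_squares(res,[522,138]);print(s.x,s.fun.round(2))
print(robot.observe()["position"])
E
```

```text
[523.81752527 143.588108  ] [-0.09 -0.03 -0.17 -0.14]
[521.74633942 135.98137309 159.87290721]
```

```bash
python3 -m pendant '[[[0.07,0.25,-0.3],[0,0,1.1]],[[0.07,0.25,-1],[0,0,1.1]],[[0.07,0.25,-1.8],[0,0,1.1]],[[0.07,0.25,-2.4],[0,0,1.1]],[[0.07,0.25,-3],[0,0,1.1]],[[0.07,0.25,-3.5],[0,0,1.1]],[[0.07,0.25,-3.9],[0,0,1.1]],[[0.07,0.25,-4.1],[0,0,1.1]],[[0.07,0.25,-4.25],[0,0,1.1]],[[0.07,0.25,-4.25],[0,0,1.1]],[[0.07,0.25,-4.25],[0,0,1.1]]]' 0.2
python3 -m pendant '[[[0,0,0],[0,0,0]],[[0,0,0],[0,0,0]],[[0,0,0],[0,0,0]],[[0,0,0],[0,0,0]],[[0,0,0],[0,0,0]],[[0,0,0],[0,0,0]],[[0,0,0],[0,0,0]],[[0,0,0],[0,0,0]]]' 0.7 15
```

```text
t: 11.5
position: [524.2, 143.8, 32.6]
tcp_rot: [0.0, 0.697, 0.717, 0.0]
ft_force: [-0.9, 0.7, -0.3]
finger_gap: 0.804
finger_force: 0.0
t: 12.17
position: [524.2, 143.8, 32.5]
tcp_rot: [0.0, 0.697, 0.717, 0.0]
ft_force: [0.1, -0.2, 6.7]
finger_gap: 0.524
finger_force: 15.0
```

```bash
python3 -m pendant '[[[0,0,0.1],[0,0,0]],[[0,0,0.3],[0,0,0]],[[0,0,0.6],[0,0,0]],[[0,0,1],[0,0,0]],[[0,0,1.5],[0,0,0]],[[0,0,2],[0,0,0]],[[0,0,2.4],[0,0,0]],[[0,0,2.67],[0,0,0]],[[0,0,2.67],[0,0,0]]]'
python3 -m pendant '[[[0,-0.2,0],[0,0,0]],[[0,-0.6,0],[0,0,0]],[[0.05,-1.2,0],[0,0,0]],[[0.1,-1.9,0],[0,0,0]],[[0.15,-2.7,0],[0,0,0]],[[0.2,-3.5,0],[0,0,0]],[[0.25,-4.2,0],[0,0,0]],[[0.25,-4.8,0],[0,0,0]],[[0.25,-5.3,0],[0,0,0]],[[0.25,-5.6,0],[0,0,0]],[[0.25,-5.69,0],[0,0,0]],[[0.25,-5.69,0],[0,0,0]]]'
python3 -m pendant '[[[0,0,-0.3],[0,0,0]],[[0,0,-0.7],[0,0,0]],[[0,0,-1.1],[0,0,0]],[[0,0,-1.4],[0,0,0]],[[0,0,-1.4],[0,0,0]],[[0,0,-1.4],[0,0,0]]]'
python3 - <<'E'
from h import *
a=snap("top","pics/t6.png");b=snap("side","pics/s6.png")
cv2.imwrite("pics/m6.png",cv2.resize(b[150:300,210:410],None,fx=4,fy=4,interpolation=cv2.INTER_CUBIC)[...,::-1])
E
```

```text
t: 12.92
position: [524.8, 144.0, 114.4]
tcp_rot: [0.001, 0.697, 0.717, 0.001]
ft_force: [0.5, -0.1, -1.0]
finger_gap: 0.529
finger_force: 15.0
t: 13.92
position: [530.9, -27.6, 111.8]
tcp_rot: [-0.0, 0.697, 0.717, -0.0]
ft_force: [0.2, 0.8, -1.3]
finger_gap: 0.52
finger_force: 15.0
t: 14.42
position: [530.7, -26.7, 69.3]
tcp_rot: [-0.001, 0.697, 0.717, -0.001]
ft_force: [-0.0, -0.1, -1.7]
finger_gap: 0.528
finger_force: 15.0
```

View pics/m6.png

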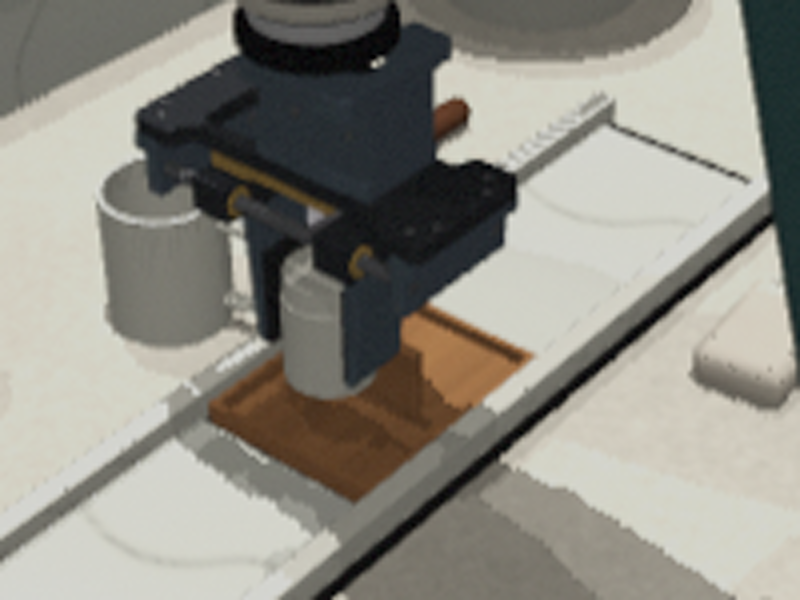

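The jar hangs upright over the near (+y) bay, clear of the fin and rim, and the gripper body is above the mug. Lowering, then creeping to touch.

```bash
python3 -m pendant '[[[0,0,-0.2],[0,0,0]],[[0,0,-0.45],[0,0,0]],[[0,0,-0.7],[0,0,0]],[[0,0,-0.9],[0,0,0]],[[0,0,-1.05],[0,0,0]],[[0,0,-1.13],[0,0,0]],[[0,0,-1.13],[0,0,0]],[[0,0,-1.13],[0,0,0]]]' | egrep 'posi|force'
python3 -m pendant '[[[0,0,-0.02],[0,0,0]],[[0,0,-0.04],[0,0,0]],[[0,0,-0.06],[0,0,0]],[[0,0,-0.06],[0,0,0]]]' | egrep 'posi|force'
python3 -m pendant '[[[0,0,-0.01],[0,0,0]],[[0,0,-0.02],[0,0,0]],[[0,0,-0.02],[0,0,0]]]' | egrep 'posi|force'
```

```text
position: [531.3, -27.0, 36.3]
ft_force: [0.8, 0.0, -1.1]
finger_force: 15.0
position: [531.3, -27.0, 34.6]
ft_force: [0.5, 0.1, -0.9]
finger_force: 15.0
position: [531.3, -27.0, 33.9]
ft_force: [0.3, 0.7, -1.8]
finger_force: 15.0
```

```bash
python3 -m pendant '[[[0,0,-0.01],[0,0,0]],[[0,0,-0.03],[0,0,0]],[[0,0,-0.03],[0,0,0]]]' | egrep 'posi|force'
python3 -m pendant '[[[0,0,-0.01],[0,0,0]],[[0,0,-0.02],[0,0,0]],[[0,0,-0.02],[0,0,0]]]' | egrep 'posi|force'
```

```text
position: [531.3, -27.0, 33.0]
ft_force: [0.1, 0.1, -0.8]
finger_force: 15.0
position: [531.3, -27.0, 32.6]
ft_force: [-0.9, 0.3, 0.8]
finger_force: 15.0
```

```bash
python3 -m pendant '[[[0,0,-0.01],[0,0,0]],[[0,0,-0.01],[0,0,0]],[[0,0,-0.01],[0,0,0]]]' | egrep 'posi|force'
```

```text
position: [531.3, -27.0, 32.5]
ft_force: [-3.1, -0.2, 8.6]
finger_force: 15.0
```

The jar is standing on the tray floor. Opening part-way, then straight up and clear.

```bash
python3 -m pendant '[[[0,0,0],[0,0,0]],[[0,0,0],[0,0,0]],[[0,0,0],[0,0,0]],[[0,0,0],[0,0,0]],[[0,0,0],[0,0,0]]]' 0.27 | egrep 'posi|force|gap'
python3 -m pendant '[[[0,0,0.2],[0,0,0]],[[0,0,0.6],[0,0,0]],[[0,0,1.2],[0,0,0]],[[0,0,2],[0,0,0]],[[0,0,3],[0,0,0]],[[0,0,4],[0,0,0]],[[0,0,5],[0,0,0]],[[0,0,5],[0,0,0]]]' | egrep 'posi|force'
python3 -m pendant '[[[0,1,0],[0,0,0]],[[0,2,0],[0,0,0]],[[0,3,0],[0,0,0]],[[0,4,0],[0,0,0]],[[0,5,0],[0,0,0]],[[0,6,0],[0,0,0]],[[0,7,0],[0,0,0]],[[0,8,0],[0,0,0]],[[0,8,0],[0,0,0]],[[0,8,0],[0,0,0]]]' | egrep 'posi|force'
python3 - <<'E'
from h import *
a=snap("top","pics/t7.png");b=snap("side","pics/s7.png")
cv2.imwrite("pics/m7.png",np.hstack([cv2.resize(x,None,fx=2.5,fy=2.5,interpolation=cv2.INTER_CUBIC) for x in (a[120:300,270:430],b[150:330,230:390])])[...,::-1])
E
```

```text
position: [531.4, -27.0, 32.1]
ft_force: [-0.0, 0.1, -0.3]
finger_gap: 0.73
finger_force: 0.0
position: [534.2, -27.2, 188.8]
ft_force: [1.8, 0.3, 1.3]
finger_force: 0.0
position: [531.1, 214.1, 182.7]
ft_force: [-0.5, 0.4, -0.4]
finger_force: 0.0
```

View pics/m7.png

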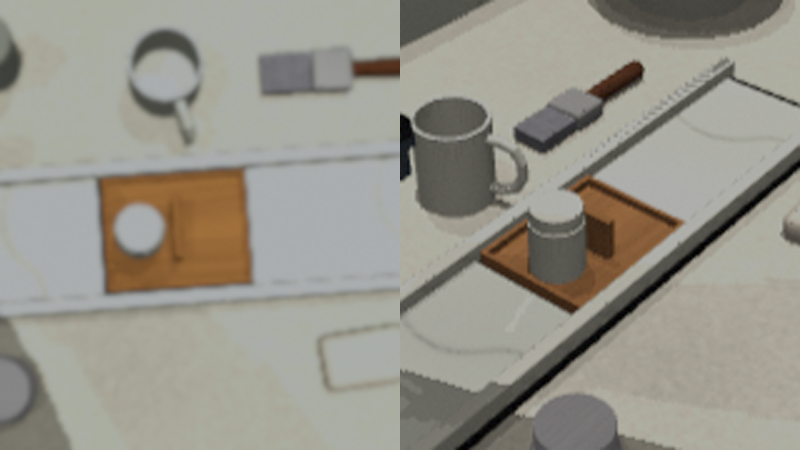

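The jar stands upright in the +y bay (top crop (140,230), side crop (557,235)). The tray still lies flat in the well, and the mug, brush and soap have not moved.

```bash
python3 -c "
from rig import robot;print(robot.close_job())"
```

```text
the job is handed in; nothing more can be done
None
```

The job is handed in: the tray was slid into the well and looks flat, the jar stands upright in its +y bay and released, and the things around it look unmoved in the last pictures; the judge's verdict was not shown.

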